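# Nest the empty hardware tubs under the low shelf

## Robot

A 6-joint arm with a two-finger parallel gripper is mounted at the origin on the work surface. World frame = base frame: x ahead of the robot, y to its left, z up, the work surface at z = 0. Lengths are in m, angles in rad, forces in N, time in s.
With the tool pointing down it reaches from about 0.425 to 0.95 m from the base axis. Payload 3.5 kg.
Tool frame: the origin (TCP) lies at the very end of the fingers, on their centre line; the grasp point (between the pads) lies ctrl.grip_point_offset behind it (ctrl.grip_point_offset is the distance from the TCP to the grasp point, in m); z points along the fingers, y is the direction in which the jaws open and shut (so a half turn about z gives the same grasp; the last joint's range is limited). The gripper opens to 85 mm and grips with 20 to 120 N. Pads are 22 mm wide; open, the fingers measure 114 mm over their backs; the gripper's body (76 mm by 85 mm) begins 54 mm behind the grasp point. The pads swing forward as they close: fully open they stand 13 mm farther back than shut.
Start: joints at [1.013, 0.286, 1.577, -0, 1.279, -0.15], TCP at [0.268, 0.62, 0.231] pointing down, gripper open.
Joint ranges: [-2.77, 2.77], [-0.9, 2.22], [0.21, 2.48], [-1.53, 4.67], [0.24, 2.81], [-2.84, 2.84]. Speed limits (rad/s): [2.79, 2.79, 3.14, 3.14, 3.14, 3.14].

## Interface

Orientations are given as a unit quaternion [x, y, z, w].
In Python, from plant import ctrl gives the robot as it stands.
- The arm moves only by the tool servo_tool, never from a script. Its argument "increments" is a list of rows, each a list of 5 numbers: the opening, from 0 (shut) to 1 (fully open), then the shift along the world's x, y, z in units of 40 mm (1.0 is 40 mm), then the turn about the world's z in units of 5 degrees (1.0 is 5 degrees). A call has exactly 10 rows; each row is the pose to reach, as a shift and turn from the pose measured when the call began; what a row does not reach only later rows make up. A row lasts 1/12 s, in which the tool goes at most 41.7 mm and 7.16 degrees, less where a joint would pass 70% of its speed; a pose out of reach is approached as far as the arm can. A call with a gripper value outside its range is refused whole. The fingers move at their own pace and stop on an object; "grip_force" is the grip in N (left out, the last holds). Time passes only in rows, so rows that repeat a pose let the fingers close, or fill a call up. It gives the time, the measured TCP pose, the force and the opening at its end, in the units of the state.
- ctrl.get_state(): the state, without advancing time (a new reading comes with each control period).
- ctrl.read_camera(name): name is "scene" or "top"; returns a dict with "frame" (400x640x3 uint8, red, green, blue), "K" (3x3 intrinsics, pixels), "distortion" ([k1, k2, p1, p2, k3] as OpenCV has them; the pictures are not rectified), "extrinsics" (4x4, takes a point from camera to world coordinates). Camera axes: x right, y down, z forward; pixel columns grow to the right and rows downward; lengths in m; the calibration is good to about 2 mm. A picture is of the moment at which its call begins. There is no depth.
- ctrl.sign_off(): hands the job in, once; it reports no verdict.
Trained networks look in a picture, given as the dict that the camera call returned (one of the last four; its "shot" number tells which), for a name from the list of things; names that differ only in an ending like _2 or _b are one class to them, and where a whole thing is asked for, a point or a joint stands for the part that bears it (a point fixed in the world has none). Each returns a list of dicts, best first, with "conf" (0 to 1); they miss things now and then, are a little off and sometimes report something else, mostly with a low value. They report only what shows in the picture. A call takes as long as a camera call. They do not tell look-alikes from the thing itself.
- ctrl.masks_of(picture, query): "region" (400x640 bool, what is visible of it) and "extent" ([left, top, right, bottom] in pixels, round what is visible of it).
- ctrl.landmark_of(picture, query): "centre" ([row, column] in pixels: a listed point, or the origin of a listed thing).
The state is a dict: "time": time; "qpos": joint angles; "dq": joint speeds; "joint_efforts": joint torques, N m; "eef_pos": TCP position; "tcp_rot": TCP orientation; "contact_force": force on the tool from outside, world axes, zero at the start; "wrist_torque": the same for the moment, N m; "opening": opening from 0.0 (shut) to 1.0 (fully open).
Only numpy, scipy, OpenCV 4.12 (cv2) and the standard library are available. Lean on these libraries where they do the work, as an engineer would, in place of code of your own. Each camera call takes 0.05 s, during which the arm holds its last target. There are 200 camera calls.

## Task

Tidy away the empty hardware tubs: nest them in size order, the blue middle tub inside the big grey one and the small yellow one inside the blue, each sitting upright and flat on the floor of the tub around it. The grey tub stays where it is in its bay, partly under the low shelf. Leave the wrench and the long bolt lying in front where they are.

Things in the scene. Friction and masses are not known exactly. Their poses are not given: they have to be found in the camera images.
- big_tub: Big open grey tub, 224 long (its x) x 148 wide (y) x 60 high, walls and floor 5 thick (inside 214 x 138), loose with 3 mm play in a timber bay (cleats up to 14 high around it, 30 behind). Origin: centre of its underside; x points away from the robot, into the bay; z up.
- rack: Fixed timber bay with a low shelf over the far end of the big tub. Origin on the table under the big tub's middle, x into the bay. Shelf board: x = 58 to 158, y = -118 to 118, underside 110 and top 128 above the table (flat stock to 150 on its far half), on side panels with inner faces at y = +-96. It covers the last 49 of the big tub's inside, so the blue tub cannot go in level.
- shelf_edge (a point): Middle of the near lower edge of the shelf board, 110 above the table, 58 in +x of the rack's origin.
- mid_tub: Middle open blue tub, 176 long (x) x 120 wide (y) x 70 high, walls and floor 5 thick (inside 166 x 110), about 0.35 kg, standing upright. Origin: centre of its underside, z up. At its -x end a flat grip tab, 10 thick and 60 wide (along y), continues the end wall straight up from the rim; its top is 116 above the underside.
- mid_grip (a point): Where to pinch the blue tub's tab: middle of its thickness and width, at x = -83, z = 98 in the tub's frame (28 above the rim).
- small_tub: Small open yellow tub, 112 long (x) x 96 wide (y) x 55 high, walls and floor 4 thick, about 0.25 kg, standing upright. Origin: centre of its underside, z up. A black carrying bar, 14 x 14 in section and 112 long, runs along its x over the middle, from 98 to 112 above the underside, on a post at each end.
- small_grip (a point): Centre of the small tub's carrying bar, 105 above its underside.
- wrench: Bystander: steel wrench, 170 long, lying along its x; origin under its middle.
- bolt: Bystander: long brass-coloured bolt, 165 long, lying along its x, 22 high; origin under its middle.
Things that resemble listed ones, but are neither listed nor needed, are in the scene too. There is more than one size of the small_tub; the job needs the middle-sized.

How it is judged:
At the end, for the whole second after the job is handed in: Blue tub flat in the big tub (underside 2 to 9 mm above the big one's, within 24 mm lengthwise, 14 crosswise of its centre); yellow likewise in the blue (32 and 12 mm); all upright within 0.05 rad and at rest; big tub moved under 20 mm (z of mid_tub in the frame of big_tub between 0.002 and 0.009 m and x of mid_tub in the frame of big_tub between -0.024 and 0.024 m and y of mid_tub in the frame of big_tub between -0.014 and 0.014 m and z of small_tub in the frame of mid_tub between 0.002 and 0.009 m and x of small_tub in the frame of mid_tub between -0.032 and 0.032 m and y of small_tub in the frame of mid_tub between -0.012 and 0.012 m and angle between each of big_tub, mid_tub, small_tub's own z axis and vertical below 0.05 rad and linear speed of each of mid_tub, small_tub below 0.02 m/s and distance of big_tub from where it was at the start of the episode below 0.02 m); the robot touches nothing.
It fails at once if the wrench is moved more than 40 mm (distance of wrench from where it was at the start of the episode above 0.04 m).
It fails at once if the bolt is moved more than 40 mm (distance of bolt from where it was at the start of the episode above 0.04 m).
It also fails if it takes over 64 s, if anything falls off the work surface, if the arm or the gripper's body presses on something with over 40 N, if the wrist force passes 120 N, or if a joint passes its speed limit or range.

## Working session

There is one attempt and no reset: what is moved stays moved. The work goes in short steps, Python scripts to look and compute and a tool call to move; the robot and the scene stay as the last step left them, time stands still between calls to the robot, and variables do not carry over. Pictures are saved under pics/ and viewed, about 8 in all and at most 12, crops included, and the job is handed in when it is done.

Besides the shell and the picture viewer there is one more tool, called after ">>>" as a command line: name --pt "numbers of a row" for each row, then --argument value for the rest. servo_tool: Moves the arm, as the interface text tells. Its arguments: {"type":"object","properties":{"increments":{"type":"array"},"grip_force":{"type":"number"}},"required":["increments"]}

```bash
mkdir -p pics; ls
cat > h.py <<'E'
import numpy as np, cv2
from plant import ctrl
def shot(n): return ctrl.read_camera(n)
def ray(p,uv):
    K=np.array(p["K"]);d=np.array(p["distortion"]);E=np.array(p["extrinsics"])
    q=cv2.undistortPoints(np.array([[uv]],float),K,d)[0,0]
    v=E[:3,:3]@np.array([q[0],q[1],1.]);return E[:3,3],v/np.linalg.norm(v)
def atz(p,uv,z):
    o,v=ray(p,uv);return o+v*(z-o[2])/v[2]
def tri(p1,u1,p2,u2):
    o1,a=ray(p1,u1);o2,b=ray(p2,u2)
    s=np.linalg.lstsq(np.c_[a,-b],o2-o1,rcond=None)[0]
    x,y=o1+s[0]*a,o2+s[1]*b;return (x+y)/2,np.linalg.norm(x-y)
def proj(p,X):
    E=np.linalg.inv(np.array(p["extrinsics"]))
    return cv2.projectPoints(np.array(X,float).reshape(-1,3),cv2.Rodrigues(E[:3,:3])[0],E[:3,3],np.array(p["K"]),np.array(p["distortion"]))[0][:,0]
def save(p,n,crop=None,s=1):
    f=p["frame"]
    if crop: l,t,r,b=crop;f=f[t:b,l:r]
    cv2.imwrite("pics/"+n,cv2.resize(f[:,:,::-1],None,fx=s,fy=s))
E
python3 - <<'E'
from h import *
np.set_printoptions(precision=3,suppress=True)
a,b=shot("scene"),shot("top")
f=np.vstack([a["frame"],b["frame"]])
save(a,"s0.png");save(b,"t0.png")
for n,p in(("scene",a),("top",b)):
    print(n,p["extrinsics"])
    for q in["big_tub","shelf_edge","mid_tub","mid_grip","small_tub","small_grip","wrench","bolt"]:
        print(q,[(np.round(d["centre"],1).tolist(),round(d["conf"],2)) for d in ctrl.landmark_of(p,q)])
print(ctrl.grip_point_offset,ctrl.get_state())
E
```

```text
pics
scene [[ 0.531  0.457 -0.714  1.179]
 [ 0.847 -0.27   0.458 -0.49 ]
 [ 0.017 -0.848 -0.53   0.61 ]
 [ 0.     0.     0.     1.   ]]
big_tub []
shelf_edge [([231.4, 406.7], 0.59)]
mid_tub [([208.7, 452.0], 0.64)]
mid_grip [([162.8, 439.1], 0.96)]
small_tub [([207.6, 219.0], 0.86), ([308.0, 171.8], 0.68), ([275.2, 231.2], 0.62)]
small_grip [([235.4, 229.9], 0.97), ([161.8, 212.1], 0.88), ([278.8, 166.6], 0.71)]
wrench [([203.9, 362.5], 0.48), ([233.5, 229.3], 0.26), ([229.2, 291.3], 0.26)]
bolt [([229.4, 295.6], 0.69)]
top [[-0.023 -0.995  0.094  0.376]
 [-1.     0.021 -0.02  -0.018]
 [ 0.018 -0.095 -0.995  1.365]
 [ 0.     0.     0.     1.   ]]
big_tub [([153.9, 280.4], 0.78)]
shelf_edge [([122.4, 279.7], 0.73), ([207.6, 167.0], 0.6)]
mid_tub [([182.0, 174.0], 0.68), ([224.1, 251.2], 0.41)]
mid_grip [([205.4, 169.6], 0.94)]
small_tub [([193.0, 395.7], 0.88), ([177.9, 440.4], 0.68), ([284.5, 382.0], 0.61), ([125.7, 281.0], 0.24)]
small_grip [([174.8, 451.4], 0.93), ([291.1, 389.0], 0.86), ([192.3, 406.0], 0.78)]
wrench [([228.8, 252.6], 0.87), ([180.6, 174.7], 0.49)]
bolt []
0.0187 {'time': 0.9, 'qpos': array([ 1.013,  0.286,  1.577,  0.   ,  1.279, -0.15 ]), 'dq': array([-0.001, -0.   ,  0.   , -0.001, -0.   ,  0.   ]), 'joint_efforts': array([  0.   , -40.596, -29.294,  -0.   ,   0.001,   0.   ]), 'eef_pos': array([0.268, 0.62 , 0.231]), 'tcp_rot': array([ 0.202,  0.979,  0.   , -0.   ]), 'contact_force': array([ 0.519,  0.341, -0.253]), 'wrist_torque': array([-0.047, -0.007,  0.045]), 'opening': 1.0005549160281175}
```

View pics/s0.png

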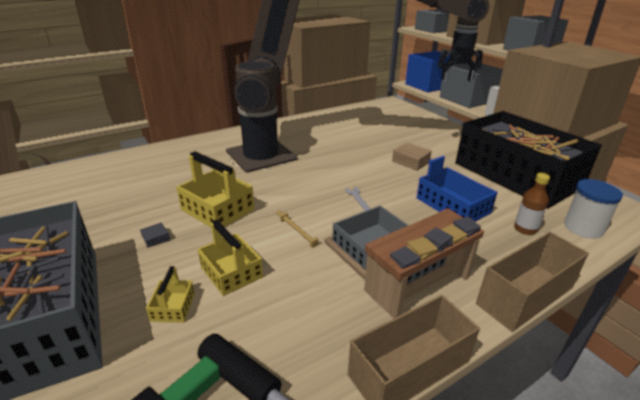

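View pics/t0.png

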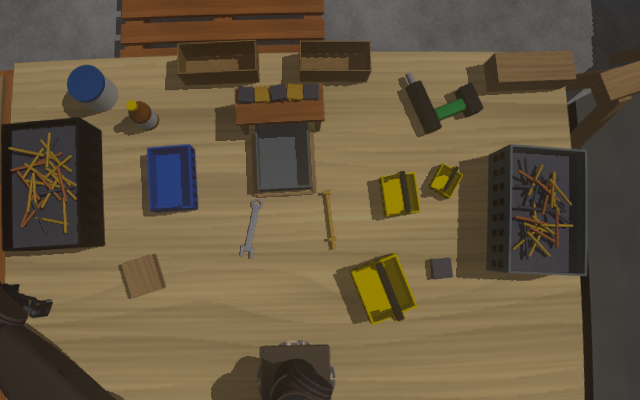

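The scene view shows three yellow tubs: large at about (215,190), middle at (230,260) and small at (171,300). In the top view they are at (382,288), (399,193) and (446,181). Both views show the blue tub at (456,192) / (172,180), tab toward the robot, and the grey tub at (370,235) / (282,157). The black crate, the grey crate and the brown trays are distractors. I choose the middle-sized yellow tub, top (399,193), and will check it in a rectified close crop.

```bash
cat >> h.py <<'E'
def rect(p,cx,cy,z,half=.15,s=1300):
    "top-down picture at height z: up=+x, right=-y, s px/m, ticks each 50 mm"
    n=int(2*half*s);r,c=np.mgrid[0:n,0:n]
    X=np.c_[(cx+half-r/s).ravel(),(cy+half-c/s).ravel(),np.full(n*n,z)]
    uv=proj(p,X).astype(np.float32).reshape(n,n,2)
    im=cv2.remap(p["frame"],uv[...,0],uv[...,1],cv2.INTER_CUBIC)[:,:,::-1].copy()
    for k in range(-20,60):
        v=k*.05;rr=int((cx+half-v)*s);cc=int((cy+half-v)*s)
        if 0<=rr<n: im[rr]=im[rr]//2+64;cv2.putText(im,"x%.2f"%v,(0,rr-1),0,.33,(0,0,255))
        if 0<=cc<n: im[:,cc]=im[:,cc]//2+64;cv2.putText(im,"y%.2f"%v,(cc,10),0,.33,(0,0,255))
    return im
E
python3 - <<'E'
from h import *
np.set_printoptions(precision=4,suppress=True)
a,b=shot("scene"),shot("top")
T=lambda q:[d["centre"][::-1] for d in q]
for n,ua,ub in(("mid_grip",(439.1,162.8),(169.6,205.4)),("small_grip",(229.9,235.4),(406,192.3)),("shelf",(406.7,231.4),(279.7,122.4)),("bigyellow",(212.1,161.8),(389,291.1))):
    print(n,*tri(a,ua,b,ub))
# silhouette fit
from scipy.optimize import minimize
def boxes(q):
    B=lambda x0,x1,y0,y1,z0,z1:np.array([[x,y,z] for x in(x0,x1) for y in(y0,y1) for z in(z0,z1)])/1000.
    if q=="mid_tub": return [B(-88,88,-60,60,0,70),B(-88,-78,-30,30,70,116)]
    if q=="small_tub": return [B(-56,56,-48,48,0,55),B(-56,56,-7,7,98,112),B(-56,-49,-7,7,50,98),B(49,56,-7,7,50,98)]
def ren(p,q,v):
    S=4;m=np.zeros((400*2,640*2),np.uint8)
    c,s=np.cos(v[2]),np.sin(v[2]);R=np.array([[c,-s,0],[s,c,0],[0,0,1]])
    for B in boxes(q):
        h=cv2.convexHull(((proj(p,B@R.T+[v[0],v[1],0])+.5)*2).astype(np.float32))
        cv2.fillConvexPoly(m,np.round(h*16).astype(np.int32),255,shift=4)
    return cv2.resize(m,(640,400),interpolation=cv2.INTER_AREA)/255.
for q,g,near in(("mid_tub",(.67,.28,0),((456,192),(172,180))),("small_tub",(.64,-.215,0),((230,262),(399,193)))):
    ms=[]
    for p,nr in zip((a,b),near):
        c=[d for d in ctrl.masks_of(p,q)]
        c.sort(key=lambda d:np.hypot((d["extent"][0]+d["extent"][2])/2-nr[0],(d["extent"][1]+d["extent"][3])/2-nr[1]))
        print(q,np.round(c[0]["extent"]),c[0]["conf"]);ms.append(c[0]["region"].astype(float))
    for w in((1,1),(1,0),(0,1)):
        f=lambda v:sum(k*(1-np.minimum(m,r).sum()/np.maximum(m,r).sum()) for k,p,m in zip(w,(a,b),ms) for r in[ren(p,q,v)])
        best=min((minimize(f,(g[0],g[1],y),method="Nelder-Mead",options=dict(initial_simplex=np.array([[g[0],g[1],y],[g[0]+.02,g[1],y],[g[0],g[1]+.02,y],[g[0],g[1],y+.15]]))) for y in(-.3,0,.3)),key=lambda r:r.fun)
        print(q,w,best.x,best.fun)
R=rect(b,.74,.02,.06);Bl=rect(b,.67,.28,.07);Y=rect(b,.64,-.215,.105)
im=np.hstack([R,Bl]);
cv2.imwrite("pics/rect.png",im)
cv2.imwrite("pics/yel.png",np.hstack([Y,cv2.resize(a["frame"][180:340,130:290,::-1],(390,390),interpolation=cv2.INTER_CUBIC)]))
E
```

```text
mid_grip [0.4917 0.3287 0.102 ] 0.01320814995119687
small_grip [ 0.5113 -0.3016  0.1032] 0.014345528403329989
shelf [0.7027 0.0249 0.111 ] 0.0029003702818176866
bigyellow [ 0.2537 -0.2419  0.1471] 0.0056261695539212815
mid_tub [415. 159. 498. 222.] 0.82
mid_tub [145. 143. 198. 212.] 0.65
mid_tub (1, 1) [0.5684 0.3358 0.055 ] 0.14802227985953864
mid_tub (1, 0) [0.5662 0.3398 0.0954] 0.10154792077456898
mid_tub (0, 1) [0.5691 0.3357 0.0539] 0.030235538308816978
small_tub [200. 223. 263. 296.] 0.96
small_tub [382. 169. 420. 215.] 0.83
small_tub (1, 1) [ 0.5103 -0.3036  0.1209] 0.08997299137876602
small_tub (1, 0) [ 0.5084 -0.3031  0.109 ] 0.033863984852876006
small_tub (0, 1) [ 0.64  -0.215 -0.3  ] 1.0
```

View pics/rect.png

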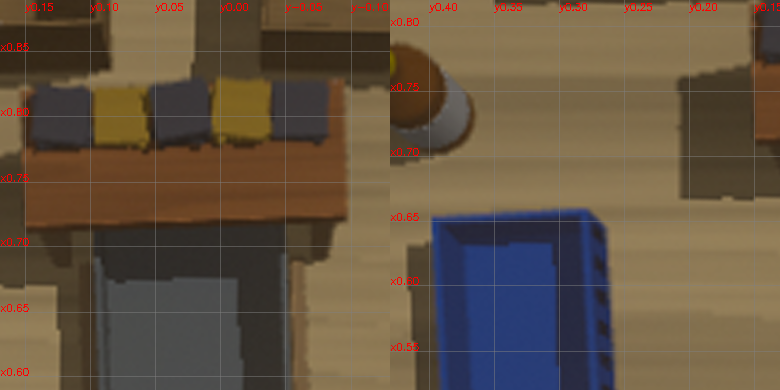

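View pics/yel.png

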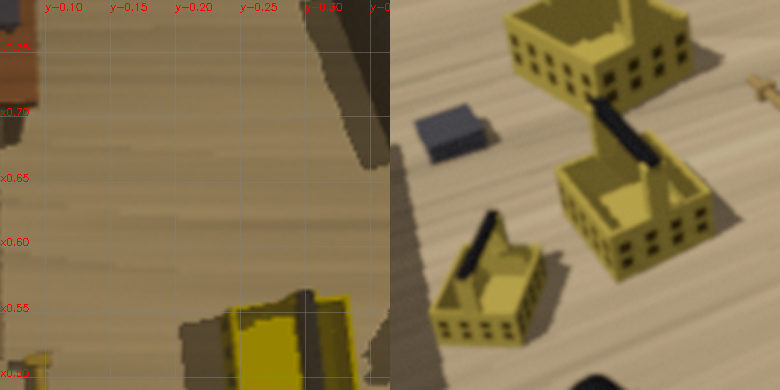

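The crop confirms the choice: the middle-sized yellow tub is at scene (230,260), with the larger one above it and the smaller one at its lower left. My initial patch centres were off, so I'm redrawing them at the fitted poses with outlines.

Run:
```python
from h import *
np.set_printoptions(precision=4,suppress=True)
a,b=shot("scene"),shot("top")
# refined rows
from scipy.optimize import minimize
def over(im,cx,cy,half,s,pts,col=(0,255,0)):
    q=np.array([[(cy+half-p[1])*s,(cx+half-p[0])*s] for p in pts]);cv2.polylines(im,[np.round(q).astype(np.int32)],True,col,1)
def rc(x,y,t,l,w,ox=0,oy=0):
    c,s=np.cos(t),np.sin(t);return [(x+c*(u+ox)-s*(v+oy),y+s*(u+ox)+c*(v+oy)) for u,v in((-l/2,-w/2),(l/2,-w/2),(l/2,w/2),(-l/2,w/2))]
H,S=.13,1150
P=[]
for z in(.06,.11):
    im=rect(b,.64,.025,z,H,S)
    if z==.06: over(im,.64,.025,H,S,rc(.645,.025,.04,.224,.148))
    else: over(im,.64,.025,H,S,rc(.645,.025,.04,.1,.236,.108))
    P.append(im)
im=rect(b,.565,.336,.07,H,S);over(im,.565,.336,H,S,rc(.569,.336,.054,.176,.12));P.append(im)
im=rect(b,.51,-.30,.055,H,S);over(im,.51,-.30,H,S,rc(.510,-.3035,.12,.112,.096));P.append(im)
cv2.imwrite("pics/m.png",np.vstack([np.hstack(P[:2]),np.hstack(P[2:])]))
for p,n in((a,"scene"),(b,"top")):
    for q in("mid_grip","small_grip","shelf_edge","wrench","bolt"):
        print(n,q,[(np.round(d["centre"][::-1],1).tolist(),round(d["conf"],2)) for d in ctrl.landmark_of(p,q)][:3])
for d in ctrl.masks_of(b,"big_tub")[:1]: print(d["extent"])
```

```text
scene mid_grip [([436.9, 162.6], 0.62), ([384.0, 255.7], 0.29)]
scene small_grip [([213.0, 163.2], 0.88), ([166.4, 280.0], 0.68), ([229.1, 233.6], 0.56)]
scene shelf_edge [([407.7, 232.9], 0.69)]
scene wrench [([362.7, 204.0], 0.69), ([386.3, 257.8], 0.27)]
scene bolt [([289.3, 228.8], 0.89)]
top mid_grip [([167.4, 207.6], 0.66), ([281.8, 152.4], 0.47)]
top small_grip [([451.2, 176.5], 0.95), ([386.6, 287.9], 0.84)]
top shelf_edge []
top wrench [([250.8, 228.7], 0.74)]
top bolt [([328.9, 219.8], 0.79), ([168.1, 206.4], 0.34)]
[254.2, 120.8, 312.4, 193.2]
```

View pics/m.png

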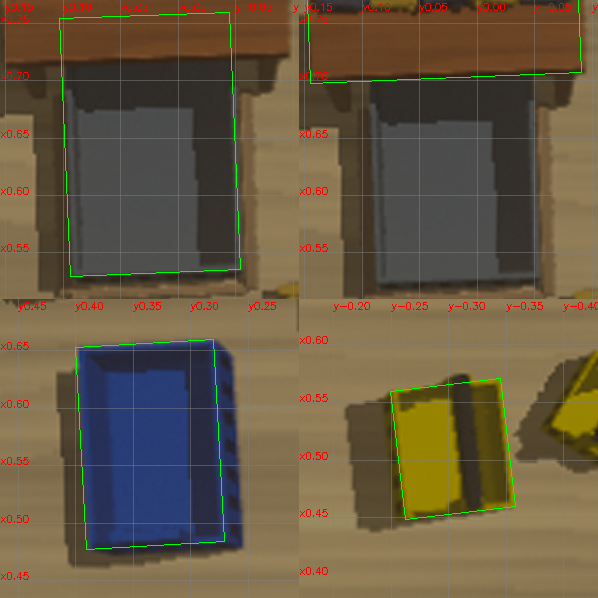

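The fits sit well on the rectified pictures:
- Grey rack: about (0.645, 0.025), yaw about 0.035.
- Blue tub: (0.569, 0.336), yaw 0.054.
- Yellow tub: (0.510, −0.3035), yaw 0.12.

Moving above the blue tab.

>>> servo_tool --pt "1 0.55 -0.72 0 -1.27" --pt "1 1.1 -1.45 0 -2.54" --pt "1 1.65 -2.17 0 -3.8" --pt "1 2.2 -2.9 0 -5.1" --pt "1 2.75 -3.6 0 -6.35" --pt "1 3.3 -4.35 0 -7.6" --pt "1 3.85 -5.05 0 -8.9" --pt "1 4.4 -5.8 0 -10.2" --pt "1 4.95 -6.5 0 -11.4" --pt "1 5.47 -7.22 0 -12.7" --grip_force 40

```text
time: 2.68
eef_pos: [0.4874, 0.3293, 0.2316]
tcp_rot: [0.689, 0.724, 0.0, 0.0]
contact_force: [0.0, 0.5, -0.8]
opening: 0.999
```

```bash
cat >> h.py <<'E'
def st():
    s=ctrl.get_state();x,y=s["tcp_rot"][:2];print("t",s["time"],"tcp",s["eef_pos"].round(4),"jaw deg",np.degrees(np.arctan2(2*y*y-1,2*x*y)).round(2),"F",s["contact_force"].round(1),"op",round(s["opening"],3),"q",s["qpos"].round(2));return s
E
python3 - <<'E'
from h import *
st();a,b=shot("scene"),shot("top")
P=np.hstack([cv2.resize(a["frame"][60:240,380:520,::-1],(420,540),interpolation=3),cv2.resize(b["frame"][130:265,130:225,::-1],(380,540),interpolation=3)])
cv2.imwrite("pics/g.png",P)
E
```

```text
t 2.6833 tcp [0.4874 0.3293 0.2316] jaw deg 2.83 F [ 0.   0.5 -0.8] op 0.999 q [0.42 0.1  1.8  0.   1.25 0.37]
```

View pics/g.png

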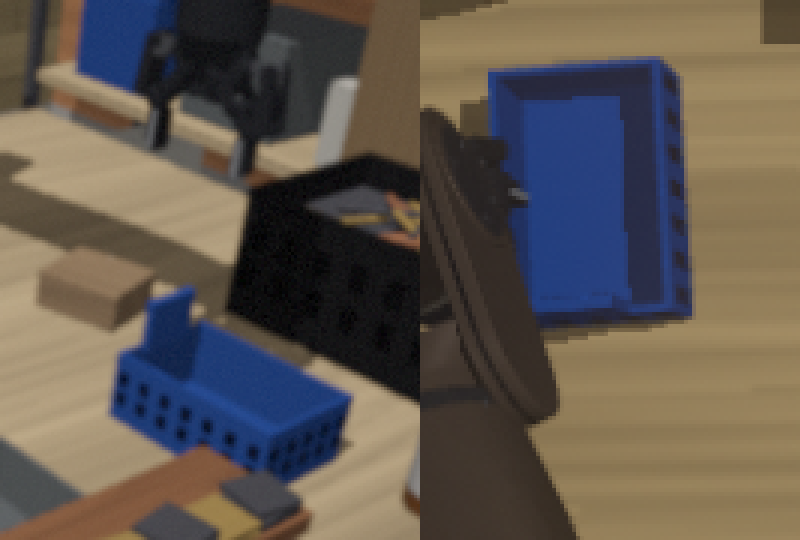

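The gripper is open above the tub, tips near scene (447,113), with the blue tab below at (437,163) and nothing between. Descending and gripping.

>>> servo_tool --pt "1 0 0.04 -0.8 0" --pt "1 0 0.04 -1.6 0" --pt "1 0 0.04 -2.4 0" --pt "1 0 0.04 -3.1 0" --pt "1 0 0.04 -3.6 0" --pt "1 0 0.04 -3.79 0" --pt "0 0 0.04 -3.79 0" --pt "0 0 0.04 -3.79 0" --pt "0 0 0.04 -3.79 0" --pt "0 0 0.04 -3.79 0" --grip_force 60

```text
time: 3.62
eef_pos: [0.4906, 0.3296, 0.0822]
tcp_rot: [0.69, 0.724, 0.002, 0.002]
contact_force: [-0.5, 0.4, -0.3]
opening: 0.454
```

Run:
```python
from h import *
st()
```

```text
t 3.6167 tcp [0.4906 0.3296 0.0822] jaw deg 2.74 F [-0.5  0.4 -0.3] op 0.454 q [ 0.42  0.27  1.89 -0.    0.98  0.37]
```

>>> servo_tool --pt "0 0 0 0 0" --pt "0 0 0 0 0" --pt "0 0 0 0 0" --pt "0 0 0 0 0" --pt "0 0 0 0.1 0" --pt "0 0 0 0.4 0" --pt "0 0 0 0.9 0" --pt "0 0 0 1.5 0" --pt "0 0 0 2.1 0" --pt "0 0 0 2.3 0"

```text
time: 4.45
eef_pos: [0.4923, 0.3302, 0.1784]
tcp_rot: [0.69, 0.724, 0.005, 0.003]
contact_force: [1.6, 0.6, -2.8]
opening: 0.106
```

Run:
```python
from h import *
st()
```

```text
t 4.45 tcp [0.4923 0.3302 0.1784] jaw deg 2.73 F [ 1.6  0.6 -2.8] op 0.106 q [ 0.42  0.15  1.84 -0.    1.14  0.37]
```

>>> servo_tool --pt "0 0.02 -0.3 -0.1 0" --pt "0 0.1 -1.0 -0.1 0" --pt "0 0.15 -1.9 -0.1 0" --pt "0 0.2 -2.85 -0.1 0" --pt "0 0.25 -3.8 -0.1 0" --pt "0 0.35 -4.75 -0.1 -0.1" --pt "0 0.4 -5.7 -0.1 -0.15" --pt "0 0.4 -6.6 -0.1 -0.15" --pt "0 0.4 -7.3 -0.1 -0.15" --pt "0 0.4 -7.74 -0.1 -0.15"

```text
time: 5.28
eef_pos: [0.5063, 0.0171, 0.1719]
tcp_rot: [0.696, 0.718, 0.003, 0.002]
contact_force: [-0.1, 0.4, -4.2]
opening: 0.106
```

Run:
```python
from h import *
st();a,b=shot("scene"),shot("top")
im=np.hstack([cv2.resize(a["frame"][100:310,300:500,::-1],(514,540),interpolation=3),cv2.resize(b["frame"][70:250,225:335,::-1],(330,540),interpolation=3)])
cv2.imwrite("pics/h.png",cv2.resize(im,(800,512)))
st()
```

```text
t 5.2833 tcp [0.5063 0.0171 0.1719] jaw deg 1.84 F [-0.1  0.4 -4.2] op 0.106 q [-0.17 -0.03  2.04  0.    1.13 -0.2 ]
t 5.3833 tcp [0.5066 0.0173 0.1721] jaw deg 1.73 F [ 0.6 -0.5 -4.2] op 0.104 q [-0.17 -0.03  2.04  0.    1.13 -0.2 ]
```

View pics/h.png

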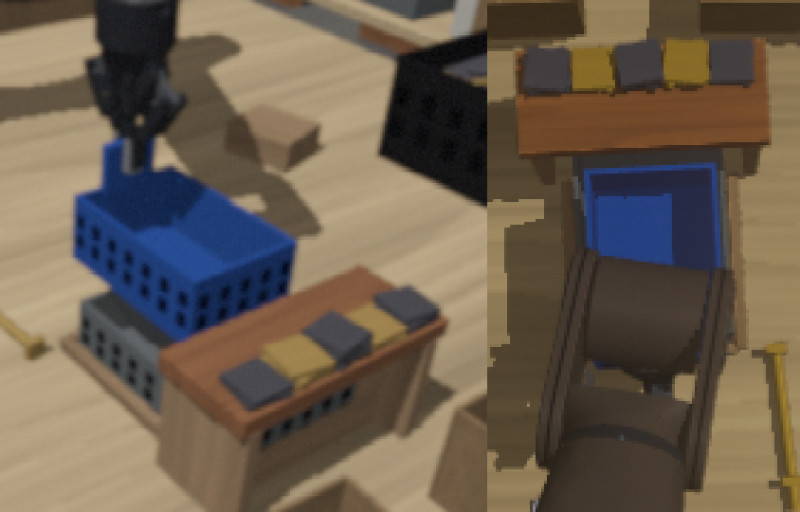

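Blue hangs nearly level over the grey tub, its far rim at about top px (259,130)–(306,127), parallel to the shelf edge and just short of it. Checking the numbers.

Run:
```python
from h import *
np.set_printoptions(precision=4,suppress=True)
b=shot("top");a=shot("scene");s=st()
for uv in((259.5,129.8),(306.2,127.3)): print(atz(b,uv,.163))
print("shelf pts z.128",atz(b,(225+33/2.844,70+155/2.844),.110),atz(b,(225+281/2.844,70+143/2.844),.110))
# subpixel: shelf front edge and blue far rim in rectified images
def edge(z,cols,x0,x1,f):
    out=[]
    for y in cols:
        X=np.arange(x0,x1,.0005);uv=proj(b,np.c_[X,np.full(len(X),y),np.full(len(X),z)]).astype(np.float32)
        g=cv2.remap(b["frame"].astype(np.float32),uv[None,:,0],uv[None,:,1],1)[0]
        d=np.diff(cv2.GaussianBlur(f(g)[None],(21,1),4)[0]);out.append(X[np.argmax(np.abs(d))])
    return np.array(out)
ys=np.arange(-.07,.125,.01)
e=edge(.11,ys,.68,.72,lambda g:g[:,0]-g[:,2]);print(e,np.polyfit(ys,e,1))
ys=np.arange(-.025,.07,.01);e=edge(.163,ys,.66,.70,lambda g:g[:,2]-g[:,0]);print(e,np.polyfit(ys,e,1))
ub=[d["centre"] for d in ctrl.landmark_of(b,"mid_tub")][:1];ua=[d["centre"] for d in ctrl.landmark_of(a,"mid_tub")][:1];print(ua,ub)
if ua and ub: print(tri(a,ua[0][::-1],b,ub[0][::-1]))
```

```text
t 5.4833 tcp [0.5068 0.0199 0.1724] jaw deg 1.88 F [-0.1  0.9 -4.4] op 0.108 q [-0.16 -0.03  2.04  0.    1.13 -0.2 ]
[0.6717 0.0764 0.163 ]
[ 0.6758 -0.0437  0.163 ]
shelf pts z.128 [0.7007 0.1419 0.11  ] [ 0.7076 -0.0927  0.11  ]
[0.71   0.71   0.71   0.7075 0.6905 0.6905 0.69   0.6895 0.6895 0.6895
 0.689  0.6885 0.688  0.688  0.6875 0.687  0.704  0.7045 0.7045 0.703 ] [-0.0335  0.6969]
[0.6775 0.677  0.6765 0.676  0.676  0.6755 0.6755 0.675  0.6745 0.6745] [-0.0327  0.6765]
[[217.1, 369.3]] [[169.9, 281.6]]
(array([0.5796, 0.0235, 0.0752]), np.float64(0.0020537379504391084))
```

>>> servo_tool --pt "0 0.1 0.03 0 0" --pt "0 0.2 0.06 0 0" --pt "0 0.28 0.09 -0.1 0" --pt "0 0.28 0.09 -0.3 0" --pt "0 0.28 0.09 -0.5 0" --pt "0 0.28 0.09 -0.65 0" --pt "0 0.28 0.09 -0.72 0" --pt "0 0.28 0.09 -0.75 0" --pt "0 0.28 0.09 -0.78 0" --pt "0 0.28 0.09 -0.78 0"

```text
time: 6.42
eef_pos: [0.5182, 0.0251, 0.1441]
tcp_rot: [0.695, 0.719, 0.004, 0.001]
contact_force: [-6.3, 2.0, 9.1]
opening: 0.107
```

Run:
```python
from h import *
st();a=shot("scene");s=st()
cv2.imwrite("pics/i.png",cv2.resize(a["frame"][100:310,300:500,::-1],(571,600),interpolation=3))
```

```text
t 6.4167 tcp [0.5182 0.0251 0.1441] jaw deg 2.01 F [-6.3  2.   9.1] op 0.107 q [-0.15  0.03  2.04  0.01  1.07 -0.19]
t 6.4667 tcp [0.5182 0.0251 0.1441] jaw deg 2.01 F [-6.1  3.   8.9] op 0.105 q [-0.15  0.03  2.04  0.01  1.07 -0.19]
```

View pics/i.png

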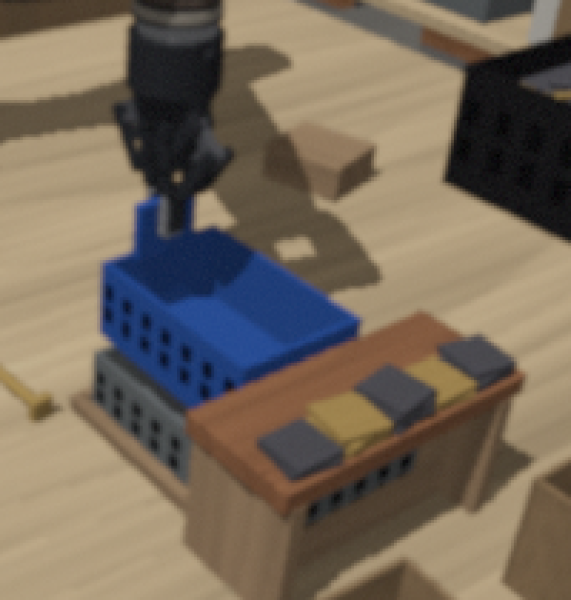

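Blue's near underside rests on the grey near rim (Fz +9 N), with the far end short of the shelf edge. Opening gradually so that the far end tips down.

>>> servo_tool --pt "0.2 0 0 0.05 0" --pt "0.25 0 0 0.05 0" --pt "0.3 0 0 0.05 0" --pt "0.35 0 0 0.05 0" --pt "0.4 0 0 0.05 0" --pt "0.45 0 0 0.05 0" --pt "0.5 0 0 0.05 0" --pt "0.55 0 0 0.05 0" --pt "0.6 0 0 0.05 0" --pt "0.6 0 0 0.05 0"

```text
time: 7.3
eef_pos: [0.5178, 0.0252, 0.1455]
tcp_rot: [0.695, 0.719, 0.003, 0.0]
contact_force: [2.1, -0.1, -2.1]
opening: 0.596
```

Run:
```python
from h import *
st();a=shot("scene")
cv2.imwrite("pics/j.png",cv2.resize(a["frame"][100:310,300:500,::-1],(571,600),interpolation=3))
```

```text
t 7.3 tcp [0.5178 0.0252 0.1455] jaw deg 2.01 F [ 2.1 -0.1 -2.1] op 0.596 q [-0.15  0.03  2.03  0.01  1.08 -0.19]
```

View pics/j.png

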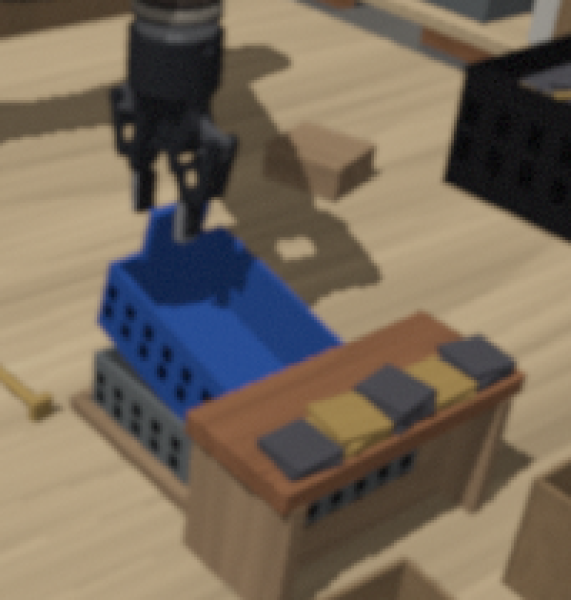

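The tub leans against the +x finger as intended (tab near crop px (180,225)). Next I let it down fully by opening and moving the finger forward.

>>> servo_tool --pt "0.65 0.05 0 0 0" --pt "0.7 0.1 0 0 0" --pt "0.75 0.15 0 0 0" --pt "0.8 0.2 0 0 0" --pt "0.85 0.25 0 0 0" --pt "0.9 0.32 0 0 0" --pt "0.95 0.4 0 0 0" --pt "1 0.5 0 0 0" --pt "1 0.6 0 0 0" --pt "1 0.7 0 0 0"

```text
time: 8.18
eef_pos: [0.5463, 0.0251, 0.1457]
tcp_rot: [0.695, 0.719, 0.003, 0.0]
contact_force: [0.5, -0.4, -0.3]
opening: 1.0
```

Run:
```python
from h import *
st();a=shot("scene")
cv2.imwrite("pics/k.png",cv2.resize(a["frame"][100:310,300:500,::-1],(571,600),interpolation=3))
```

```text
t 8.1833 tcp [0.5463 0.0251 0.1457] jaw deg 2.01 F [ 0.5 -0.4 -0.3] op 1.0 q [-0.14  0.09  1.97  0.01  1.08 -0.18]
```

View pics/k.png

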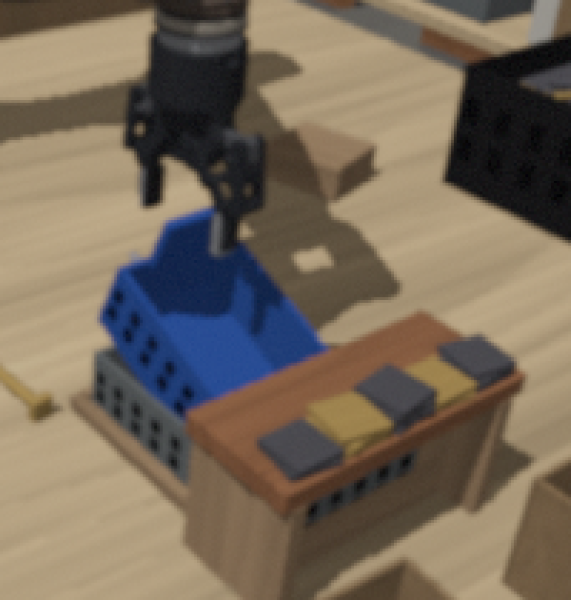

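The tub now rests tilted, far end down on the grey floor, near end over the rim, and it is free of the fingers (F≈0). I'll lower the fingers around the near wall and push it forward with the rear finger.

>>> servo_tool --pt "1 0 0 -0.2 0" --pt "1 0 0 -0.45 0" --pt "1 0 0 -0.7 0" --pt "0.9 0 0 -0.77 0" --pt "0.8 0 0 -0.77 0" --pt "0.7 0 0 -0.77 0" --pt "0.7 0 0 -0.77 0" --pt "0.7 0.1 0 -0.77 0" --pt "0.7 0.2 0 -0.77 0" --pt "0.7 0.3 0 -0.77 0"

```text
time: 9.07
eef_pos: [0.5597, 0.025, 0.1156]
tcp_rot: [0.695, 0.719, 0.004, 0.001]
contact_force: [-3.3, 0.5, 1.8]
opening: 0.699
```

Run:
```python
from h import *
st()
```

```text
t 9.0667 tcp [0.5597 0.025  0.1156] jaw deg 2.0 F [-3.3  0.5  1.8] op 0.699 q [-0.14  0.16  1.96  0.01  1.02 -0.18]
```

>>> servo_tool --pt "0.7 0.1 0 0 0" --pt "0.7 0.2 0 0 0" --pt "0.7 0.3 0 0 0" --pt "0.7 0.4 0 0 0" --pt "0.7 0.5 0 0 0" --pt "0.7 0.58 0 0 0" --pt "0.7 0.65 0 0 0" --pt "0.7 0.7 0 0 0" --pt "0.7 0.75 0 0 0" --pt "0.7 0.75 0 0 0"

```text
time: 9.9
eef_pos: [0.5902, 0.0249, 0.1156]
tcp_rot: [0.695, 0.719, 0.004, 0.001]
contact_force: [-1.5, 0.5, -0.9]
opening: 0.702
```

Run:
```python
from h import *
st();a,b=shot("scene"),shot("top")
for p,n in((a,"s"),(b,"t")): print([(np.round(d["extent"]),round(d["conf"],2)) for d in ctrl.masks_of(p,"mid_tub")][:2])
save(a,"l_s.png");save(b,"l_t.png")
```

```text
t 9.9 tcp [0.5902 0.0249 0.1156] jaw deg 2.0 F [-1.5  0.5 -0.9] op 0.702 q [-0.13  0.22  1.88  0.01  1.03 -0.17]
[(array([341., 182., 414., 246.]), 0.63)]
[(array([260., 124., 305., 182.]), 0.72), (array([379., 170., 418., 214.]), 0.25)]
```

Run:
```python
from h import *
np.set_printoptions(precision=1,suppress=True)
a,b=shot("scene"),shot("top")
def tub(xn,tilt,zn,yc=.022):
    c,s=np.cos(tilt),np.sin(tilt);P=[]
    for (x,y,z) in [(0,-.03,.116),(0,.03,.116),(0,-.06,.07),(0,.06,.07),(0,.06,0),(.176,.06,.07),(.176,-.06,.07)]:
        X,Z=x*c+z*s,-x*s+z*c+zn; P.append((xn+X*np.cos(.035)-y*np.sin(.035),yc+X*.035+y,Z))
    return P
for n,t in(("flat",tub(.556,0,.005)),("tilt",tub(.545,.31,.06))): print(n,"\n",np.c_[proj(a,t),proj(b,t)])
m=ctrl.masks_of(a,"mid_tub")[0]["region"];r=np.where(m.any(1))[0]
for k in range(r[0],r[-1],6): print(k,np.where(m[k])[0][[0,-1]],end=" ")
```

```text
flat 
 [[354.4 199.9 293.4 175.6]
 [374.4 192.7 270.6 176.9]
 [343.1 220.3 304.6 177.5]
 [382.1 205.2 260.6 179.9]
 [379.6 228.1 262.5 183.2]
 [435.4 242.1 257.6 117. ]
 [394.6 262.1 300.9 114.6]]
tilt 
 [[362.7 185.7 292.5 163.3]
 [383.3 178.6 268.8 164.6]
 [347.  203.6 304.5 170.8]
 [387.1 189.  258.7 173.3]
 [378.8 208.2 261.1 184.6]
 [436.1 243.3 257.5 116.5]
 [395.3 263.4 300.8 114.2]]
179 [385 386] 185 [365 378] 191 [362 381] 197 [354 398] 203 [347 404] 209 [345 408] 215 [342 412] 221 [343 416] 227 [348 402] 233 [352 389] 239 [357 375] 245 [362 365]
```

Run:
```python
from h import *
a,b=shot("scene"),shot("top")
im=np.hstack([cv2.resize(a["frame"][140:280,320:450,::-1],(520,560),interpolation=3),cv2.resize(b["frame"][100:220,250:320,::-1],(280,480),interpolation=3)[:,:].copy() if 0 else cv2.resize(b["frame"][100:240,250:320,::-1],(280,560),interpolation=3)])
cv2.imwrite("pics/n.png",im)
```

```text
(no output)
```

View pics/n.png

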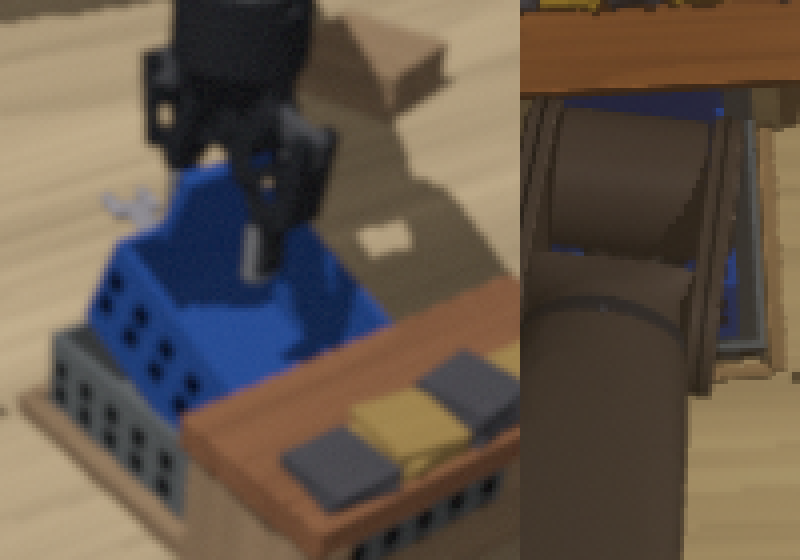

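The tub is still tilted, near bottom corner still on the rim (rim corner at scene (350,200)). I'll push about 12 mm more and then back off to let it drop.

>>> servo_tool --pt "0.7 0.05 0 0 0" --pt "0.7 0.1 0 0 0" --pt "0.7 0.15 0 0 0" --pt "0.7 0.2 0 0 0" --pt "0.7 0.25 0 0 0" --pt "0.7 0.3 0 0 0" --pt "0.7 0.32 0 0 0" --pt "0.7 0.25 0 0 0" --pt "0.7 0.15 0 0 0" --pt "0.7 0.1 0 0 0"

```text
time: 11.18
eef_pos: [0.5929, 0.0251, 0.1153]
tcp_rot: [0.695, 0.719, 0.004, 0.001]
contact_force: [-1.5, -0.1, -1.2]
opening: 0.699
```

```bash
cat >> h.py <<'E'
def mm():
    a=shot("scene");r=ctrl.masks_of(a,"mid_tub")
    if r:
        m=r[0]["region"];q=np.where(m.any(1))[0]
        print("mid mask",r[0]["extent"],[(int(k),np.where(m[k])[0][[0,-1]].tolist()) for k in range(q[0],q[-1],5)])
    print("grip",[(np.round(d["centre"][::-1]),round(d["conf"],2)) for d in ctrl.landmark_of(a,"mid_grip")][:2]);return a
E
python3 - <<'E'
from h import *
st();mm()
E
```

```text
t 11.1833 tcp [0.5929 0.0251 0.1153] jaw deg 2.01 F [-1.5 -0.1 -1.2] op 0.699 q [-0.13  0.23  1.87  0.01  1.03 -0.17]
mid mask [199.6, 221.7, 261.8, 296.3] [(220, [213, 218]), (225, [211, 222]), (230, [212, 226]), (235, [213, 237]), (240, [214, 242]), (245, [205, 247]), (250, [198, 253]), (255, [198, 257]), (260, [200, 260]), (265, [200, 261]), (270, [202, 263]), (275, [206, 262]), (280, [211, 257]), (285, [214, 244]), (290, [218, 233])]
grip [(array([372., 192.]), 0.7)]
```

```bash
cat >> h.py <<'E'
def bl(a=None):
    a=a or shot("scene");f=a["frame"].astype(int)
    m=((f[...,2]>f[...,0]+40)&(f[...,2]>60));m[:,:330]=0;m[:,445:]=0;m[:170]=0;m[270:]=0
    ys,xs=np.where(m);i=xs.argmin()
    print("blue n",m.sum(),"leftmost",xs[i],ys[xs==xs[i]],"top",ys.min(),xs[ys==ys.min()],"rows",[(k,*np.where(m[k])[0][[0,-1]].tolist()) for k in range(ys.min(),ys.max(),6)])
E
python3 - <<'E'
from h import *
bl()
E
```

```text
blue n 2204 leftmost 342 [224 225 226 227 228] top 185 [369 370 371 372 373 374 375 376 377 378] rows [(185, 369, 378), (191, 362, 379), (197, 360, 381), (203, 358, 395), (209, 348, 402), (215, 346, 407), (221, 343, 414), (227, 342, 399), (233, 348, 388), (239, 354, 373)]
```

>>> servo_tool --pt "0.7 -0.05 0 0 0" --pt "0.7 -0.1 0 0 0" --pt "0.7 -0.15 0 0 0" --pt "0.7 -0.2 0 0 0" --pt "0.7 -0.25 0 0 0" --pt "0.7 -0.3 0 0 0" --pt "0.7 -0.3 0 0 0" --pt "0.7 -0.3 0 0 0" --pt "0.7 -0.3 0 0 0" --pt "0.7 -0.3 0 0 0"

```text
time: 12.22
eef_pos: [0.5813, 0.025, 0.1156]
tcp_rot: [0.695, 0.719, 0.004, 0.001]
contact_force: [-3.2, -0.0, -0.7]
opening: 0.703
```

Run:
```python
from h import *
st();bl()
```

```text
t 12.2167 tcp [0.5813 0.025  0.1156] jaw deg 2.0 F [-3.2 -0.  -0.7] op 0.703 q [-0.13  0.2   1.9   0.01  1.03 -0.17]
blue n 2017 leftmost 341 [225 226] top 188 [372 373 374] rows [(188, 372, 374), (194, 356, 374), (200, 356, 373), (206, 355, 388), (212, 347, 397), (218, 344, 407), (224, 342, 407), (230, 346, 392), (236, 352, 381), (242, 359, 364)]
```

It comes down as the rear finger retreats, so I keep going.

>>> servo_tool --pt "0.7 -0.05 0 0 0" --pt "0.7 -0.1 0 0 0" --pt "0.7 -0.15 0 0 0" --pt "0.7 -0.2 0 0 0" --pt "0.7 -0.25 0 0 0" --pt "0.7 -0.3 0 0 0" --pt "0.75 -0.35 0 0 0" --pt "0.8 -0.4 0 0 0" --pt "0.85 -0.4 0 0 0" --pt "0.85 -0.4 0 0 0"

```text
time: 13.1
eef_pos: [0.5657, 0.025, 0.116]
tcp_rot: [0.695, 0.719, 0.004, 0.001]
contact_force: [-0.4, -0.1, 0.1]
opening: 0.852
```

Run:
```python
from h import *
st();bl()
```

```text
t 13.1 tcp [0.5657 0.025  0.116 ] jaw deg 2.0 F [-0.4 -0.1  0.1] op 0.852 q [-0.14  0.17  1.94  0.01  1.02 -0.18]
blue n 1857 leftmost 340 [225] top 191 [370 371] rows [(191, 370, 371), (197, 354, 371), (203, 353, 370), (209, 353, 387), (215, 348, 396), (221, 341, 407), (227, 341, 401), (233, 351, 387), (239, 358, 374)]
```

Forces are zero and the outline matches the flat prediction (tab corner (354,197) against (354,200)). I retreat upward and move towards the yellow tub, then measure the blue one.

>>> servo_tool --pt "0.85 0 0 0.3 0" --pt "0.85 0 0 1.0 0" --pt "0.85 0 0 1.9 0" --pt "0.9 0 0 2.7 -1" --pt "1 -0.2 -0.8 3.1 -2.4" --pt "1 -0.4 -1.7 3.1 -3.8" --pt "1 -0.6 -2.6 3.1 -5.2" --pt "1 -0.8 -3.5 3.1 -6.6" --pt "1 -1.0 -4.4 3.1 -8" --pt "1 -1.1 -5.3 3.1 -9.4"

```text
time: 13.98
eef_pos: [0.521, -0.1886, 0.2414]
tcp_rot: [0.925, 0.38, 0.004, 0.004]
contact_force: [0.8, 0.1, -0.1]
opening: 0.999
```

```bash
cat > fit.py <<'E'
from h import *
from scipy.optimize import minimize
np.set_printoptions(precision=4,suppress=True)
B=lambda x0,x1,y0,y1,z0,z1:np.array([[x,y,z] for x in(x0,x1) for y in(y0,y1) for z in(z0,z1)])/1000.
BX={"mid":[B(-88,88,-60,60,0,70),B(-88,-78,-30,30,70,116)],"small":[B(-56,56,-48,48,0,55),B(-56,56,-7,7,98,112),B(-56,-49,-7,7,50,98),B(49,56,-7,7,50,98)]}
def ren(p,q,v,z=0):
    m=np.zeros((800,1280),np.uint8);c,s=np.cos(v[2]),np.sin(v[2]);R=np.array([[c,-s,0],[s,c,0],[0,0,1]])
    for b in BX[q]:
        h=cv2.convexHull(((proj(p,b@R.T+[v[0],v[1],z])+.5)*2).astype(np.float32));cv2.fillConvexPoly(m,np.round(h*16).astype(np.int32),255,shift=4)
    return cv2.resize(m,(640,400),interpolation=cv2.INTER_AREA)/255.
def fit(views,q,g,z=0):
    f=lambda v:sum(1-np.minimum(m,r).sum()/np.maximum(m,r).sum() for p,m in views for r in[ren(p,q,v,z)])
    r=minimize(f,g,method="Nelder-Mead",options=dict(initial_simplex=np.array(g)+np.array([[0,0,0],[.015,0,0],[0,.015,0],[0,0,.1]])));return r.x,r.fun
def msk(p,q,c):
    r=ctrl.masks_of(p,q);r.sort(key=lambda d:np.hypot((d["extent"][0]+d["extent"][2])/2-c[0],(d["extent"][1]+d["extent"][3])/2-c[1]))
    print(q,r[0]["extent"],r[0]["conf"]) if r else print("none");return r[0]["region"].astype(float)
E
python3 - <<'E'
from fit import *
st();a,b=shot("scene"),shot("top")
bl(a)
m=msk(b,"small_tub",(401,192));ma=msk(a,"small_tub",(231,260))
print("yellow top",fit([(b,m)],"small",[.51,-.303,.12]),"scene",fit([(a,ma)],"small",[.51,-.303,.12]))
P=np.hstack([cv2.resize(a["frame"][150:290,320:450,::-1],(520,560),interpolation=3),cv2.resize(b["frame"][100:240,250:320,::-1],(280,560),interpolation=3)])
cv2.imwrite("pics/o.png",P)
E
```

```text
t 13.9833 tcp [ 0.521  -0.1886  0.2414] jaw deg -45.34 F [ 0.8  0.1 -0.1] op 0.999 q [-0.53  0.01  1.87  0.    1.25  0.26]
blue n 1917 leftmost 340 [224] top 191 [368 369 370 371 372] rows [(191, 368, 372), (197, 353, 371), (203, 352, 380), (209, 352, 389), (215, 346, 397), (221, 341, 406), (227, 341, 400), (233, 351, 387), (239, 358, 374)]
small_tub [380.5, 189.6, 418.4, 209.2] 0.7
small_tub [198.5, 216.7, 266.4, 296.9] 0.65
yellow top (array([ 0.4977, -0.3107,  0.2881]), np.float64(0.8118744779501132)) scene (array([ 0.5093, -0.3031,  0.12  ]), np.float64(0.031246597300123913))
```

View pics/o.png

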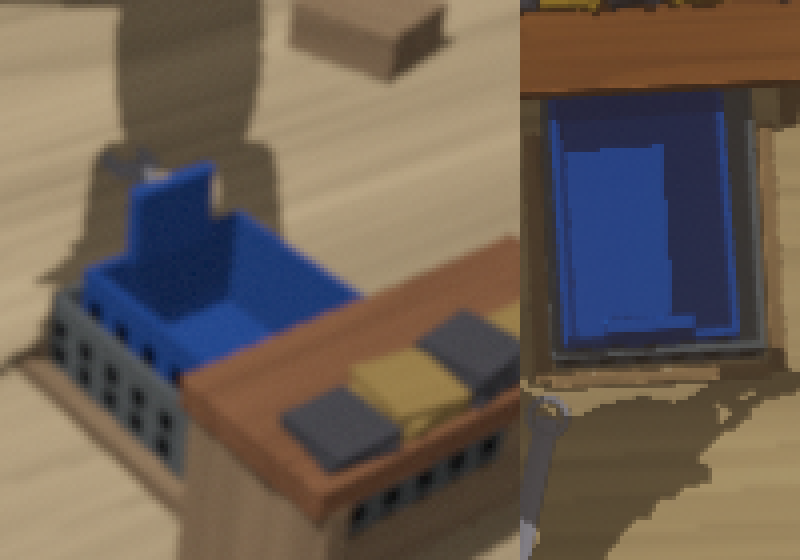

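Last picture: blue sits flat in the grey tub, tab at scene (363,205), floor visible, rims parallel in the top view. It has used up the viewer, so further checks are numeric. Now the yellow tub.

```bash
cat > blue.py <<'E'
from h import *
np.set_printoptions(precision=4,suppress=True)
def blue(b,z=.075):
    s=2000;xs=np.arange(.565,.70,.002);ys=np.arange(-.07,.12,.0005);L=[];R=[];X=[]
    for x in xs:
        uv=proj(b,np.c_[np.full(len(ys),x),ys,np.full(len(ys),z)]).astype(np.float32)
        g=cv2.remap(b["frame"].astype(np.float32),uv[None,:,0],uv[None,:,1],1)[0];m=g[:,2]-g[:,0]>25
        w=np.where(m)[0]
        if len(w)>50: R.append(ys[w[0]]);L.append(ys[w[-1]]);X.append(x)
    X,L,R=map(np.array,(X,L,R))
    def rob(v):
        k=np.ones(len(v),bool)
        for _ in range(5): c=np.polyfit(X[k],v[k],1);e=np.abs(v-np.polyval(c,X));k=e<max(.0015,1.5*np.median(e))
        return c
    l,r=rob(L),rob(R)
    n=[]
    for y in np.arange(-.02,.07,.005):
        xx=np.arange(.52,.60,.0005);uv=proj(b,np.c_[xx,np.full(len(xx),y),np.full(len(xx),z)]).astype(np.float32)
        g=cv2.remap(b["frame"].astype(np.float32),uv[None,:,0],uv[None,:,1],1)[0];w=np.where(g[:,2]-g[:,0]>25)[0];n.append(xx[w[0]] if len(w) else np.nan)
    print("slopes L,R",l[0],r[0],"width",np.polyval(l,.63)-np.polyval(r,.63),"y@.63",(np.polyval(l,.63)+np.polyval(r,.63))/2,"near x",np.array(n))
E
python3 - <<'E'
from blue import *
b=shot("top");blue(b)
for uv in((258,127.5),(261.8,186),(300.5,127.5),(304.5,183.5)):print(atz(b,uv,.075))
print("grey rim L/R near",atz(b,(259.5,188.7),.06),atz(b,(310.5,186.3),.06))
E
```

```text
slopes L,R 0.04830915353303401 0.04982440737489033 width 0.12152664485061337 y@.63 0.02718364727166318 near x [0.541  0.54   0.5395 0.542  0.547  0.5455 0.5445 0.5445 0.5445 0.5445
 0.5445 0.545  0.545  0.543  0.5425 0.5385 0.5385 0.5385]
[0.6999 0.0874 0.075 ]
[0.5372 0.0789 0.075 ]
[ 0.6975 -0.0298  0.075 ]
[ 0.5415 -0.0373  0.075 ]
grey rim L/R near [0.5317 0.0865 0.06  ] [ 0.5354 -0.0539  0.06  ]
```

>>> servo_tool --pt "1 -0.05 -0.5 0 -1.3" --pt "1 -0.1 -1.1 0 -2.6" --pt "1 -0.15 -1.7 0 -3.9" --pt "1 -0.2 -2.3 0 -5.2" --pt "1 -0.25 -2.87 0 -6.5" --pt "1 -0.28 -2.87 -0.3 -7.55" --pt "1 -0.28 -2.87 -1.0 -7.55" --pt "1 -0.28 -2.87 -1.8 -7.55" --pt "1 -0.28 -2.87 -2.5 -7.55" --pt "1 -0.28 -2.87 -2.5 -7.55"

```text
time: 15.07
eef_pos: [0.5079, -0.2971, 0.1337]
tcp_rot: [0.998, 0.065, -0.002, -0.001]
contact_force: [-1.6, 1.1, 0.0]
opening: 1.002
```

Run:
```python
from h import *
st()
```

```text
t 15.0667 tcp [ 0.5079 -0.2971  0.1337] jaw deg -82.55 F [-1.6  1.1  0. ] op 1.002 q [-0.7   0.2   1.87 -0.    1.08  0.74]
```

>>> servo_tool --pt "1 0.05 -0.12 -0.3 0" --pt "1 0.05 -0.12 -0.7 0" --pt "1 0.05 -0.12 -1.0 0" --pt "1 0.05 -0.12 -1.19 0" --pt "0.5 0.05 -0.12 -1.19 0" --pt "0 0.05 -0.12 -1.19 0" --pt "0 0.05 -0.12 -1.19 0" --pt "0 0.05 -0.12 -1.19 0" --pt "0 0.05 -0.12 -1.19 0" --pt "0 0.05 -0.12 -1.19 0" --grip_force 60

```text
time: 15.9
eef_pos: [0.5103, -0.3025, 0.0871]
tcp_rot: [0.998, 0.065, -0.001, 0.0]
contact_force: [1.6, -0.5, -1.8]
opening: 0.155
```

>>> servo_tool --pt "0 0 0 0 0" --pt "0 0 0 0 0" --pt "0 0 0 0 0" --pt "0 0 0 0.1 0" --pt "0 0 0 0.5 0" --pt "0 0 0 1.2 0" --pt "0 0 0 2.0 0" --pt "0 0 0 2.8 0" --pt "0 0 0 3.3 0" --pt "0 0 0 3.5 0"

```text
time: 16.73
eef_pos: [0.5117, -0.3035, 0.2317]
tcp_rot: [0.998, 0.065, 0.001, 0.003]
contact_force: [0.0, 0.4, -1.7]
opening: 0.144
```

Run:
```python
from h import *
st()
```

```text
t 16.7333 tcp [ 0.5117 -0.3035  0.2317] jaw deg -82.54 F [ 0.   0.4 -1.7] op 0.144 q [-0.7   0.11  1.78 -0.    1.25  0.74]
```

>>> servo_tool --pt "0 0.1 0.3 0 -0.1" --pt "0 0.3 1.0 0 -0.2" --pt "0 0.6 1.9 0 -0.4" --pt "0 0.9 2.85 0 -0.6" --pt "0 1.25 3.8 0 -0.8" --pt "0 1.55 4.75 0 -0.98" --pt "0 1.85 5.7 0 -0.98" --pt "0 2.2 6.65 0 -0.98" --pt "0 2.5 7.5 0 -0.98" --pt "0 2.6 8.0 0 -0.98"

```text
time: 17.57
eef_pos: [0.6156, 0.0204, 0.2297]
tcp_rot: [1.0, 0.024, -0.0, 0.002]
contact_force: [0.2, -0.2, -2.6]
opening: 0.149
```

>>> servo_tool --pt "0 0.1 0.25 0 0" --pt "0 0.1 0.25 0 0" --pt "0 0.1 0.25 0 0" --pt "0 0.1 0.25 0 0" --pt "0 0.1 0.25 0 0" --pt "0 0.1 0.25 0 0" --pt "0 0.1 0.25 0 0" --pt "0 0.1 0.25 0 0" --pt "0 0.1 0.25 0 0" --pt "0 0.1 0.25 0 0"

```text
time: 18.4
eef_pos: [0.6196, 0.0302, 0.2298]
tcp_rot: [1.0, 0.023, -0.0, 0.002]
contact_force: [0.0, 0.5, -2.3]
opening: 0.146
```

Run:
```python
from fit import *
s=st();a,b=shot("scene"),shot("top")
z=s["eef_pos"][2]-.087
u=proj(a,[[s["eef_pos"][0],s["eef_pos"][1],z+.05]])[0];m=msk(a,"small_tub",u);print(u)
print("scene",fit([(a,m)],"small",[s["eef_pos"][0],s["eef_pos"][1],.045],z))
# yellow rim in top view
f=b["frame"].astype(int);y=(f[...,0]>f[...,2]+60)&(f[...,1]>f[...,2]+50);y[:,:250]=0;y[:,320:]=0;y[:90]=0;y[200:]=0
ys,xs=np.where(y);print(len(xs))
for k in range(ys.min(),ys.max()+1,5):
    w=np.where(y[k])[0]
    if len(w): print(k,w[0],w[-1],atz(b,(w[0]-.5,k),z+.055)[:2],atz(b,(w[-1]+.5,k),z+.055)[:2])
```

```text
t 18.4 tcp [0.6196 0.0302 0.2298] jaw deg -87.32 F [ 0.   0.5 -2.3] op 0.146 q [-0.11  0.17  1.72 -0.    1.25  1.41]
small_tub [355.6, 145.4, 422.6, 215.3] 0.95
[387.8144 180.0218]
scene (array([0.6171, 0.033 , 0.0344]), np.float64(0.09143316080671082))
249
90 255 302 [0.7662 0.0853] [ 0.7638 -0.0358]
95 256 302 [0.7531 0.0828] [ 0.7507 -0.0355]
145 286 287 [0.6232 0.0095] [0.6231 0.0046]
155 297 297 [ 0.5974 -0.0172] [ 0.5973 -0.0197]
160 296 297 [ 0.5849 -0.0145] [ 0.5848 -0.0195]
165 296 298 [ 0.5723 -0.0143] [ 0.5722 -0.0217]
```

>>> servo_tool --pt "0 0 -0.07 0 0" --pt "0 0 -0.08 -0.3 0" --pt "0 0 -0.08 -0.8 0" --pt "0 0 -0.08 -1.2 0" --pt "0 0 -0.08 -1.5 0" --pt "0 0 -0.08 -1.7 0" --pt "0 0 -0.08 -1.85 0" --pt "0 0 -0.08 -2.0 0" --pt "0 0 -0.08 -2.1 0" --pt "0 0 -0.08 -2.1 0"

```text
time: 19.38
eef_pos: [0.6194, 0.0272, 0.1451]
tcp_rot: [1.0, 0.024, -0.001, 0.001]
contact_force: [-0.8, -0.1, -3.0]
opening: 0.149
```

Run:
```python
from h import *
st()
```

```text
t 19.3833 tcp [0.6194 0.0272 0.1451] jaw deg -87.3 F [-0.8 -0.1 -3. ] op 0.149 q [-0.12  0.25  1.79 -0.    1.11  1.41]
```

It has entered the blue tub without contact. Lowering on.

>>> servo_tool --pt "0 0 0 -0.2 0" --pt "0 0 0 -0.4 0" --pt "0 0 0 -0.6 0" --pt "0 0 0 -0.75 0" --pt "0 0 0 -0.9 0" --pt "0 0 0 -1.0 0" --pt "0 0 0 -1.08 0" --pt "0 0 0 -1.14 0" --pt "0 0 0 -1.18 0" --pt "0 0 0 -1.18 0"

```text
time: 20.22
eef_pos: [0.6193, 0.0272, 0.0977]
tcp_rot: [1.0, 0.024, -0.001, 0.001]
contact_force: [-0.2, -0.6, -2.8]
opening: 0.152
```

Run:
```python
from h import *
st()
```

```text
t 20.2167 tcp [0.6193 0.0272 0.0977] jaw deg -87.3 F [-0.2 -0.6 -2.8] op 0.152 q [-0.12  0.31  1.81 -0.    1.02  1.41]
```

>>> servo_tool --pt "0 0 0 -0.03 0" --pt "0 0 0 -0.05 0" --pt "0 0 0 -0.07 0" --pt "0 0 0 -0.07 0" --pt "0 0 0 -0.07 0" --pt "0 0 0 -0.07 0" --pt "0 0 0 -0.07 0" --pt "0 0 0 -0.07 0" --pt "0 0 0 -0.07 0" --pt "0 0 0 -0.07 0"

```text
time: 21.05
eef_pos: [0.6201, 0.0267, 0.0969]
tcp_rot: [1.0, 0.024, 0.0, 0.002]
contact_force: [-2.9, -1.6, 5.2]
opening: 0.15
```

Run:
```python
from h import *
st()
```

```text
t 21.05 tcp [0.6201 0.0267 0.0969] jaw deg -87.29 F [-2.9 -1.6  5.2] op 0.15 q [-0.12  0.31  1.81 -0.    1.02  1.41]
```

Contact comes at bottom z of about 0.010, as expected for flat on the blue floor. Releasing and rising.

>>> servo_tool --pt "0.3 0 0 0.02 0" --pt "0.5 0 0 0.02 0" --pt "0.6 0 0 0.02 0" --pt "0.6 0 0 0.02 0" --pt "0.6 0 0 0.02 0" --pt "0.6 0 0 0.2 0" --pt "0.6 0 0 0.7 0" --pt "0.6 0 0 1.4 0" --pt "0.6 0 0 2.2 0" --pt "0.6 0 0 3.0 0"

```text
time: 21.88
eef_pos: [0.6196, 0.0268, 0.218]
tcp_rot: [1.0, 0.024, -0.0, 0.002]
contact_force: [0.5, 0.9, -0.2]
opening: 0.6
```

>>> servo_tool --pt "0.6 0 0 0.4 0" --pt "0.6 -0.3 0.8 0.6 0" --pt "0.6 -0.6 1.7 0.6 0" --pt "0.6 -0.9 2.6 0.6 0" --pt "0.6 -1.2 3.5 0.6 0" --pt "0.6 -1.5 4.4 0.6 0" --pt "0.6 -1.8 5.3 0.6 0" --pt "0.6 -2.1 6.2 0.6 0" --pt "0.6 -2.3 7.1 0.6 0" --pt "0.6 -2.5 7.8 0.6 0"

```text
time: 22.72
eef_pos: [0.5184, 0.3414, 0.2426]
tcp_rot: [1.0, 0.024, -0.0, 0.001]
contact_force: [1.1, -0.6, 0.3]
opening: 0.599
```

Run:
```python
from fit import *
from blue import blue
st();a,b=shot("scene"),shot("top");blue(b);bl(a)
print("grip pred z.115",proj(a,[[.62,.027,.115]]),proj(b,[[.62,.027,.115]]))
for p in(a,b): print([(np.round(d["centre"][::-1],1),round(d["conf"],2)) for d in ctrl.landmark_of(p,"small_grip")])
u=(385,215);m=msk(a,"small_tub",u);print(m.sum())
f=b["frame"].astype(int);y=(f[...,0]>f[...,2]+45)&(f[...,1]>f[...,2]+40)&(abs(f[...,0]-f[...,1])<45);y[:,:255]=0;y[:,312:]=0;y[:125]=0;y[190:]=0
ys,xs=np.where(y);print(len(xs))
for k in range(ys.min(),ys.max()+1,5):
    w=np.where(y[k])[0]
    if len(w): print(k,w[0],w[-1],atz(b,(w[0]-.5,k),.065)[:2],atz(b,(w[-1]+.5,k),.065)[:2])
bk=(f.max(2)<55);bk[:,:270]=0;bk[:,300:]=0;bk[:125]=0;bk[190:]=0
print("wrench",[(np.round(d["centre"][::-1],1),round(d["conf"],2)) for d in ctrl.landmark_of(b,"wrench")][:1],"bolt",[(np.round(d["centre"][::-1],1),round(d["conf"],2)) for d in ctrl.landmark_of(b,"bolt")][:1])
save(a,"f_s.png");save(b,"f_t.png")
```

```text
t 22.7167 tcp [0.5184 0.3414 0.2426] jaw deg -87.21 F [ 1.1 -0.6  0.3] op 0.599 q [ 0.42  0.16  1.7  -0.    1.28  1.94]
slopes L,R 0.03273809523809484 0.11309523809523976 width 0.1254375000000002 y@.63 0.02588541666666671 near x [0.5415 0.541  0.541  0.547  0.5475 0.5475 0.547  0.546  0.5455 0.545
 0.5455 0.5455 0.5455 0.545  0.5445 0.543  0.541  0.5405]
blue n 649 leftmost 341 [221 222 223 224 225 226 227] top 191 [370 371] rows [(191, 370, 371), (197, 354, 368), (203, 353, 362), (209, 353, 362), (215, 348, 361), (221, 341, 405), (227, 341, 355), (233, 351, 362), (239, 358, 370)]
grip pred z.115 [[383.3637 210.7659]] [[279.7924 152.7795]]
[(array([212.1, 161.2]), 0.64), (array([166.9, 281.9]), 0.64)]
[(array([281.5, 153.2]), 0.67), (array([390.4, 289.2]), 0.58), (array([451.7, 177.1]), 0.56)]
small_tub [356.3, 198.1, 405.7, 238.0] 0.92
1203.0
1254
132 282 282 [0.6883 0.0231] [0.6882 0.0203]
137 267 297 [0.675  0.0649] [ 0.6732 -0.021 ]
142 264 297 [0.661  0.0734] [ 0.6591 -0.0207]
147 264 298 [0.647  0.0736] [ 0.645  -0.0232]
152 264 298 [0.6329 0.0737] [ 0.6309 -0.0229]
157 264 298 [0.6189 0.0739] [ 0.6169 -0.0226]
162 264 298 [0.6049 0.0741] [ 0.6029 -0.0223]
167 265 299 [0.5909 0.0715] [ 0.5889 -0.0248]
172 265 299 [0.577  0.0717] [ 0.575  -0.0245]
177 265 298 [0.5631 0.0719] [ 0.5612 -0.0214]
wrench [(array([251.6, 227.4]), 0.93)] bolt [(array([325.5, 220.5]), 0.81)]
```

Run:
```python
from h import *
st();print(ctrl.sign_off())
```

```text
t 23.0667 tcp [0.5201 0.3376 0.2421] jaw deg -87.38 F [ 0.4 -0.5  0.2] op 0.6 q [ 0.41  0.16  1.71 -0.    1.28  1.94]
the job is handed in; nothing more can be done
None
```

The tubs are nested and the job is handed in at 23.1 s of the 64 s allowed; no verdict is reported.

**What I did:** I rested the blue tub's near end on the grey rim and let its far end tip down. I pushed it under the shelf with the rear finger, then let it settle flat. The middle-sized yellow tub then went level into the blue one.

**Last checks:**
- **Blue in grey:** the last picture showed it flat, and its outline was unchanged after the yellow tub went in. Its centre is about 19 mm toward the robot and 4 mm to the left of the grey tub's centre, against limits of 24 and 14. Lengthwise it is about at the near wall of the grey tub, so it can hardly go past the limit.
- **Yellow in blue:** it touched down with its underside about 10 mm above the table, as expected when flat on the blue floor. It sits about 8 mm toward the robot of the blue tub's centre and within about 1 mm of it sideways. Its rim measures 96 mm wide at the expected height.
- **Robot:** clear of everything, with forces near zero.

**Weaker checks:**
- **Yellow after release:** checked by measurement only, because the picture views were used up. The network did not find its bar in the final scene view, though the top view placed it within 2 px of prediction.
- **Blue edges:** with the yellow tub inside, the automatic fit of the blue side edges became unreliable, so I relied on the outline.
- **Wrench and bolt:** the wrench reads about 1 px from before. The bolt reads about 3 px (8 mm) off, which I take as network noise because the robot never came near it.
- **Grey tub:** I did not re-measure its position at the end; its bay leaves it only 3 mm of play.

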